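# Close and hold the dust extractor's filter hatch

### The job

The filter hatch of the small dust extractor on the carving bench has to be closed: first turn the quarter-turn wing fastener that stands up inside the hatch frame until it lies in line with the long side of the hatch, so that the slot in the loose cover will pass over it. Then lift the cover by its handle, lower it into the frame with its slot over the wing, and press it down against its springy gasket until it is flush with the rim; finish while still holding it pressed down, without letting go, so that a colleague can lock it. Leave the tools, stone and pots on the bench where they are.

Things in the scene. Friction and masses are not known exactly. Their poses are not given: they have to be found in the camera images.
- housing: the dust extractor, a grey box 220 (x) x 150 (y) x 89 mm high, fixed on the bench, a hose stub on its +x end. Origin: centre of its underside; z up. Its top is an open hatch: a recess 186 (x) x 116 (y) mm, centred on the origin, 9 mm deep inside a rim whose top is at z = 89 mm and 12 mm wide. White filter pleats lie inside the opening.
- gasket (a joint): the black rubber gasket frame in the recess (182 x 112 mm, 12 mm wide): how far it is pressed down, m. Free (0) its top is at housing z = 86 mm; at 0.005 it meets a hard stop (top at 81 mm), where the cover's top is flush with the rim. Spring 2.5 N per mm: about 12.5 N in all at the stop; the cover's own weight presses it about 1 mm.
- wing (a joint): turning angle of the wing fastener about the vertical, rad, counter-clockwise from above positive. At 0 and again at 3.14 its wing lies along the housing's x axis, in line for the slot; stops just beyond both (-0.15 and 3.29). Starts between 0.6 and 2.5; either of the two aligned angles will do. It stays where it is left (friction about 0.05 N m).
- wing_top (a point): centre of the top of the wing fastener, on its turning axis at housing (50, 0, 122) mm. The steel wing is an upright bar 32 mm long (its x axis) x 10 mm thick (its y axis) x 26 mm high, from 96 to 122 mm above the bench, on a neck of 10 mm diameter.
- cover: the loose hatch cover, a flat aluminium plate 180 (x) x 110 (y) x 8 mm, about 0.25 kg, lying on the bench, handle up. Origin: centre of its underside, z up. A slot 40 (x) x 16 (y) mm goes through it, centred at x = +50 mm; a black bar handle stands on it. In place, its origin lies over the housing's origin with its x axis along the housing's x axis (the slot over the wing), 3 mm play each way; pressed home its underside is 81 mm above the bench.
- cover_handle (a point): centre of the cover's handle bar, at cover (-10, 0, 42) mm; the bar is 80 mm long along the cover's x, 14 mm thick along y, 16 mm high (34 to 50 mm above the underside), on a post at each end, free beneath between them.
- cover_slot (a point): centre of the cover's slot on its underside.
- sanding_block: bystander: cork sanding block 75 x 45 x 28 mm; origin at the centre of its underside
- stone: bystander: small turned white stone carving, 80 mm across, 88 mm high; origin at the centre of its underside
- rasp: bystander: slim pointed tool with a wooden handle, 200 mm long, lying on the bench
- brush: bystander: dusting brush lying on the bench
- hammer: bystander: hammer lying on the bench
- polish: bystander: white bottle, 56 mm across, 120 mm high; origin at the centre of its underside
- water_pot: bystander: white cup, 72 mm across, 70 mm high; origin at the centre of its underside
Mind the look-alikes: they are no part of the job. Leave any green or purple look-alike of the cover alone.

How it is judged:
By the outcome, as a careful person would: the job done as asked, in the order asked, and still so for the second after the job is handed in, while the arm keeps its last pose, push and grip.
It also fails if it takes over 54 s, if anything falls off the work surface, if the arm or the gripper's body presses on something with over 40 N, if the wrist force passes 120 N, or if a joint passes its speed limit or range.

### The arm

A 7-joint arm with a two-finger parallel gripper is mounted at the origin on the work surface. World frame = base frame: x ahead of the robot, y to its left, z up, the work surface at z = 0. Lengths are in mm, angles in rad, forces in N, time in s.
With the tool pointing down it reaches from about 350 to 900 mm from the base axis. Payload 19.9 kg.
Tool frame: the origin (TCP) lies at the very end of the fingers, on their centre line; the grasp point (between the pads) lies 19 mm behind it; y points along the fingers, x is the direction in which the jaws open and shut, and the axes are right-handed (so a half turn about y gives the same grasp; the last joint's range is limited). The gripper opens to 85 mm and grips with 20 to 120 N. Pads are 22 mm wide; open, the fingers measure 114 mm over their backs; the gripper's body (76 mm by 85 mm) begins 54 mm behind the grasp point. The pads swing forward as they close: fully open they stand 13 mm farther back than shut.
Start: joints at [1.29, 0.417, -0.01, 1.614, 0.005, 1.111, -0.053], TCP at [148.439, -607.097, 231.26] pointing down, gripper open.
Joint ranges: [-2.81, 2.81], [-0.39, 2.02], [-1.27, 1.25], [0.06, 2.57], [-1.19, 4.33], [0.19, 2], [-2.82, 2.82]. Speed limits (rad/s): [1.89, 1.89, 2.39, 2.39, 3.01, 3.01, 3.01].

### API

Orientations are given as a unit quaternion [w, x, y, z].
In Python, from cell import state, read_camera, close_job, boxes_of, masks_of, place_of gives the robot as it stands.
- The arm moves only by the tool jog_arm, never from a script. Its argument "targets" is a list of rows, each a list of 5 numbers: the shift along the tool's x, y, z in m, then the turn about the tool's y in rad, then the closure in counts, from 0 (fully open) to 255 (shut). A call has 1 to 10 rows; each row shifts and turns the commanded pose from where the row before left it, along the tool's axes as they then stand; what a row does not reach is not made up. A row lasts 1/10 s, in which the tool goes at most 50 mm and 8.59 degrees, less where a joint would pass 70% of its speed; a pose out of reach is approached as far as the arm can. A call is refused whole if a number of a shift passes 0.05 or a number of a turn 0.15, either way. A call with a gripper value outside its range is refused whole. The fingers move at their own pace and stop on an object; "force" is the grip in N (left out, the last holds). Time passes only in rows, so rows that do not move let the fingers close. It gives the time, the measured TCP pose, the force and the opening at its end, in the units of the state.
- state(): the state, without advancing time (a new reading comes with each control period).
- read_camera(name): name is "scene" or "top" or "wrist"; returns a dict with "color" (400x640x3 uint8, red, green, blue), "z_map" (400x640 float32, mm along the optical axis (not along the pixel's ray), 0 where there is no reading), "fx", "fy", "cx", "cy" (pixels), "eye" and "orientation" of the camera in the world. Camera axes: x right, y down, z forward; pixel columns grow to the right and rows downward; lengths in mm; the calibration is good to about 2 mm. A picture is of the moment at which its call begins.
- close_job(): hands the job in, once; it reports no verdict.
Trained networks look in a picture, given as the dict that the camera call returned (one of the last four; its "shot" number tells which), for a name from the list of things; names that differ only in an ending like _2 or _b are one class to them, and where a whole thing is asked for, a point or a joint stands for the part that bears it (a point fixed in the world has none). Each returns a list of dicts, best first, with "score" (0 to 1); they miss things now and then, are a little off and sometimes report something else, mostly with a low value. They report only what shows in the picture. A call takes as long as a camera call. They do not tell look-alikes from the thing itself.
- boxes_of(picture, name): "rect" ([left, top, right, bottom] in pixels, round what is visible of it).
- masks_of(picture, name): "mask" (400x640 bool, what is visible of it) and "rect" ([left, top, right, bottom] in pixels, round what is visible of it).
- place_of(picture, name): "location" ([row, column] in pixels: a listed point, or the origin of a listed thing).
The state is a dict: "clock": time; "qpos": joint angles; "qd": joint speeds; "effort": joint torques, N m; "ee_pos": TCP position; "tcp_rot": TCP orientation; "wrist_force": force on the tool from outside, world axes, zero at the start; "wrist_torque": the same for the moment, N m; "finger_gap": finger opening in mm.
Only numpy, scipy, OpenCV 4.12 (cv2) and the standard library are available. Lean on these libraries where they do the work, as an engineer would, in place of code of your own. Each camera call takes 0.05 s, during which the arm holds its last target. There are 200 camera calls.

## Working session

There is one attempt and no reset: what is moved stays moved. The work goes in short steps, Python scripts to look and compute and a tool call to move; the robot and the scene stay as the last step left them, time stands still between calls to the robot, and variables do not carry over. Pictures are saved under pics/ and viewed, about 8 in all and at most 12, crops included, and the job is handed in when it is done.

Besides the shell and the picture viewer there is one more tool, called after "Request:" as name(argument=value, ...) on one line, values as JSON. jog_arm: Moves the arm, as the interface text tells. Its arguments: {"type":"object","properties":{"targets":{"type":"array","items":{"type":"array","items":{"type":"number"}}},"force":{"type":"number"}},"required":["targets"]}

```bash
ls; mkdir -p pics
cat > h.py <<'E'
import numpy as np,cv2
from cell import *
from scipy.spatial.transform import Rotation as R
def rot(q): return R.from_quat([q[1],q[2],q[3],q[0]]).as_matrix()
def cloud(p):
    z=p["z_map"];v,u=np.mgrid[0:400,0:640]
    c=np.stack([(u-p["cx"])/p["fx"]*z,(v-p["cy"])/p["fy"]*z,z],-1)
    return c@rot(p["orientation"]).T+np.array(p["eye"])
def px(p,uv,zw):
    d=rot(p["orientation"])@np.array([(uv[0]-p["cx"])/p["fx"],(uv[1]-p["cy"])/p["fy"],1])
    e=np.array(p["eye"]);return e+d*(zw-e[2])/d[2]
def save(p,n,box=None,s=1):
    im=p["color"][:,:,::-1]
    if box: im=im[box[1]:box[3],box[0]:box[2]]
    cv2.imwrite("pics/"+n,cv2.resize(im,None,fx=s,fy=s,interpolation=cv2.INTER_CUBIC))
E
python3 - <<'E'
from h import *
s=state();print(s)
p=read_camera("top");save(p,"top.png",s=1.25)
print(p["eye"],p["orientation"],p["fx"])
for n in ["housing","cover","wing_top","cover_handle","cover_slot","wing"]:
    try:
        for b in place_of(p,n)[:3]: print(n,b)
    except Exception as e: print(n,e)
for n in ["housing","cover"]:
    for b in boxes_of(p,n)[:3]: print(n,b)
E
```

```text
pics
{'clock': 0.0, 'qpos': array([ 1.28954296,  0.41798743, -0.01031543,  1.61418325,  0.00472642,
        1.11067278, -0.05301274]), 'qd': array([ 0.00089519, -0.00080077,  0.00209804,  0.00240311, -0.00122901,
       -0.00108792, -0.00146225]), 'effort': array([-6.63786868e-04, -8.64451575e+01,  6.78191856e-01, -4.34905994e+01,
        1.89080997e-02,  7.39819952e-03, -5.06476636e-05]), 'ee_pos': array([ 148.32218861, -606.78963389,  230.6479974 ]), 'tcp_rot': array([ 0.55644685, -0.55597425,  0.43697557, -0.43624751]), 'wrist_force': array([-1.14312707,  0.49812316,  0.91032066]), 'wrist_torque': array([-0.03587504, -0.01386442, -0.00793496]), 'finger_gap': 85.35534836849418}
[ 219.96935019   16.00332846 1516.84141775] [ 0.06396539 -0.69592827  0.71164179 -0.0718209 ] 514.030696585191
housing {'location': [188.4, 241.2], 'score': 0.92}
housing {'location': [181.0, 384.7], 'score': 0.72}
housing {'location': [170.4, 478.5], 'score': 0.39}
cover {'location': [179.5, 385.2], 'score': 0.9}
cover {'location': [273.2, 258.9], 'score': 0.9}
cover {'location': [264.3, 418.0], 'score': 0.69}
wing_top {'location': [159.4, 240.8], 'score': 0.62}
cover_handle {'location': [271.6, 255.8], 'score': 0.93}
cover_handle {'location': [179.9, 386.3], 'score': 0.75}
cover_handle {'location': [269.5, 420.7], 'score': 0.64}
cover_slot {'location': [254.0, 429.4], 'score': 0.75}
cover_slot {'location': [164.6, 390.9], 'score': 0.59}
wing it knows: brush, cover, cover_handle, cover_slot, hammer, housing, polish, rasp, sanding_block, stone, water_pot, wing_top
housing {'rect': [202.6, 134.5, 275.0, 225.1], 'score': 0.83}
cover {'rect': [384.8, 229.0, 450.6, 303.4], 'score': 0.87}
cover {'rect': [230.0, 237.3, 287.6, 311.0], 'score': 0.85}
```

View pics/top.png

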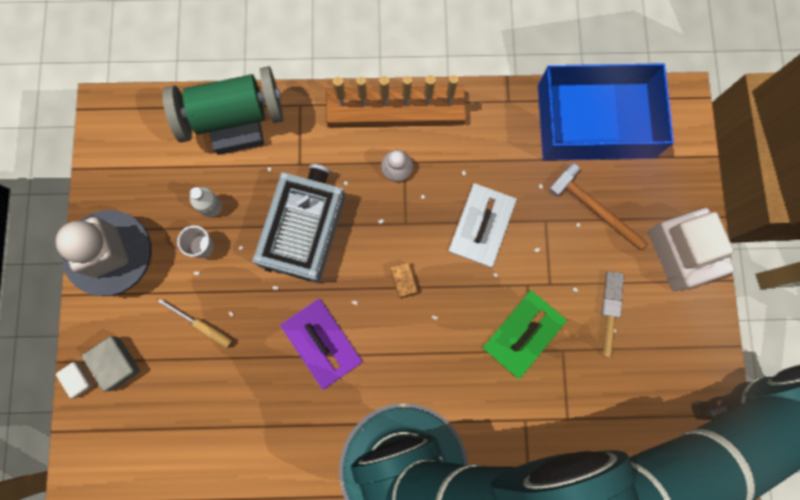

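The view shows three cover-like plates: grey aluminium at (385,180), purple at (258,273) and green at (418,264). The aluminium one fits the description. The housing is at (241,182) with the wing near (241,159). Next I'll confirm with an enlarged crop and measure.

Run:
```python
from h import *
p=read_camera("top")
im=p["color"][:,:,::-1]
a=im[120:240,190:290];b=im[130:230,340:440]
a=cv2.resize(a,(400,480),interpolation=2);b=cv2.resize(b,(400,400),interpolation=2)
b=cv2.copyMakeBorder(b,0,80,0,0,0);cv2.imwrite("pics/crop.png",np.hstack([a,b]))
c=cloud(p)
print("wing",px(p,(240.8,159.4),122));print("handle",px(p,(386.3,179.9),50));print("slot",px(p,(390.9,164.6),8));print("cov",px(p,(385.2,179.5),8))
print("hous",px(p,(241.2,188.4),0))
# cover plate colour mask in box
v,u=np.mgrid[0:400,0:640]
z=c[...,2]
col=p["color"].astype(int)
sub=(u>350)&(u<425)&(v>135)&(v<225)
m=sub&((col.max(-1)-col.min(-1))<35)&(col.min(-1)>110)
n,l,st,ce=cv2.connectedComponentsWithStats(m.astype(np.uint8));k=1+np.argmax(st[1:,4]);mm=l==k
pts=np.argwhere(mm)[:,::-1]
w=np.array([px(p,q,8)[:2] for q in pts]).astype(np.float32)
print("plate",cv2.minAreaRect(w),len(w))
hb=sub&(z>35)&(z<70);print("handle cloud",cv2.minAreaRect(c[hb][:,:2].astype(np.float32)),np.median(z[hb]),hb.sum())
hs=(u>195)&(u<290)&(v>125)&(v<235)&(z>80)&(z<97)
print("rim",cv2.minAreaRect(c[hs][:,:2].astype(np.float32)),hs.sum())
ws=(u>225)&(u<262)&(v>140)&(v<180)&(z>100)
print("wing",cv2.minAreaRect(c[ws][:,:2].astype(np.float32)),ws.sum(),z[ws].max() if ws.any() else 0)
```

```text
wing [599.4622608  216.37029217 122.        ]
handle [ 548.1755681  -199.06119481   50.        ]
slot [ 604.75570882 -221.44737881    8.        ]
cov [ 558.87735875 -201.96117958    8.        ]
hous [542.41200319 232.13244072   0.        ]
plate ((559.1607666015625, -204.05245971679688), (112.76700592041016, 182.44375610351562), 67.74126434326172) 2022
handle cloud ((548.949951171875, -198.39772033691406), (14.272462844848633, 78.1034164428711), 67.94347381591797) 50.49958058723587 133
rim ((550.9835205078125, 229.87869262695312), (150.84490966796875, 220.11114501953125), 73.2900390625) 2413
wing ((415.61553955078125, 110.38278198242188), (433.325439453125, 31.12437629699707), 29.86090660095215) 72 1516.8414177457962
```

View pics/crop.png

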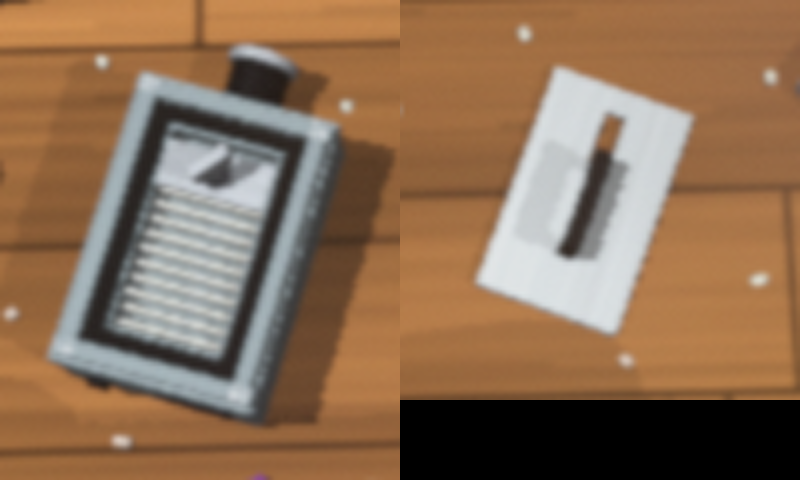

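Right crop: the aluminium plate, slot at its upper end and the dark handle below, so this is the cover. Left crop: housing with the hose at the top, and the wing near crop (210,165) standing askew, about 147° from the housing's x axis. Next I work out the move to a spot above the wing.

```bash
cat >> h.py <<'E'
def plan(t,jaw=None):
    s=state();M=rot(s["tcp_rot"])
    d=M.T@(np.array(t)-s["ee_pos"])/1000
    a=np.degrees(np.arctan2(M[1,0],M[0,0]))
    print("t",round(s["clock"],2),"pos",s["ee_pos"].round(1),"toolx",M[:,0].round(3),"y",M[:,1].round(3),"z",M[:,2].round(3),"xang",round(a,1))
    print("shift m",d.round(4))
    if jaw is not None:
        e=(jaw-a+90)%180-90   # ccw from above
        print("turn about tool y",round(-np.radians(e),3),"or",round(-np.radians(e-np.sign(e)*180),3))
    print("q7",s["qpos"].round(2)[[0,6]],"F",s["wrist_force"].round(1),"gap",round(s["finger_gap"],1))
E
python3 - <<'E'
from h import *
plan([520,190,300],0)
p=read_camera("wrist");s=state();M=rot(s["tcp_rot"])
print("cam in tool",M.T@(np.array(p["eye"])-s["ee_pos"]), (M.T@rot(p["orientation"])).round(2))
E
```

```text
t 0.45 pos [ 148.4 -607.1  231.2] toolx [ 0.237 -0.971 -0.   ] y [-0.  0. -1.] z [ 0.971  0.237 -0.   ] xang -76.3
shift m [-0.686  -0.0687  0.5502]
turn about tool y -1.331 or 1.811
q7 [ 1.29 -0.05] F [0.5 0.3 0.1] gap 85.2
cam in tool [   0.58585352 -142.55963662   71.24306307] [[ 1.   -0.   -0.  ]
 [ 0.   -0.28  0.96]
 [-0.   -0.96 -0.28]]
```

Request:
jog_arm(targets=[[0,-0.04,0,0,0],[0,-0.03,0,0,0],[-0.034,0,0.031,0,0],[-0.034,0,0.031,0,0],[-0.034,0,0.031,0,0],[-0.034,0,0.031,0,0],[-0.034,0,0.031,0,0],[-0.034,0,0.031,0,0],[-0.034,0,0.031,0,0],[-0.034,0,0.031,0,0]])

```text
clock: 1.5
ee_pos: [325.3, -282.2, 301.5]
tcp_rot: [-0.556, 0.556, -0.436, 0.437]
wrist_force: [1.9, -0.5, -0.1]
finger_gap: 85.5
```

Request:
jog_arm(targets=[[-0.034,0,0.031,0,0],[-0.034,0,0.031,0,0],[-0.034,0,0.031,0,0],[-0.034,0,0.031,0,0],[-0.034,0,0.031,0,0],[-0.034,0,0.031,0,0],[-0.034,0,0.031,0,0],[-0.034,0,0.031,0,0],[-0.034,0,0.031,0,0],[-0.034,0,0.031,0,0]])

```text
clock: 2.5
ee_pos: [545.9, 121.5, 301.4]
tcp_rot: [0.556, -0.556, 0.437, -0.437]
wrist_force: [2.1, -2.3, 0.9]
finger_gap: 85.4
```

Request:
jog_arm(targets=[[-0.034,0,0.031,0,0],[-0.034,0,0.031,0,0],[0,0.035,0,0,0],[0,0.03,0,0,0],[0,0,0,0,0]])

```text
clock: 3.0
ee_pos: [587.7, 200.1, 232.6]
tcp_rot: [-0.555, 0.558, -0.438, 0.435]
wrist_force: [-0.3, 0.3, -0.0]
finger_gap: 85.2
```

Run:
```python
from h import *
plan([599,216,240],41)
p=read_camera("wrist");save(p,"w1.png")
for n in ["wing_top"]:
    for b in place_of(p,n)[:2]: print(n,b,px(p,b["location"][::-1],122))
c=cloud(p);z=c[...,2]
ws=(z>112)&(z<130)&(np.hypot(c[...,0]-599,c[...,1]-216)<30)
print("wing",cv2.minAreaRect(c[ws][:,:2].astype(np.float32)),ws.sum(),np.median(z[ws]))
```

```text
t 3.0 pos [587.7 200.1 232.6] toolx [ 0.238 -0.971  0.   ] y [-0.006 -0.002 -1.   ] z [ 0.971  0.238 -0.006] xang -76.2
shift m [-0.0128 -0.0075  0.0147]
turn about tool y 1.095 or -2.046
q7 [ 0.11 -1.96] F [-0.3  0.3 -0. ] gap 85.2
wing_top {'location': [182.7, 306.7], 'score': 0.69} [599.61875658 214.91140958 122.        ]
wing ((600.0449829101562, 214.4742431640625), (10.310630798339844, 31.865615844726562), 32.97031021118164) 594 121.64493202954836
```

View pics/w1.png

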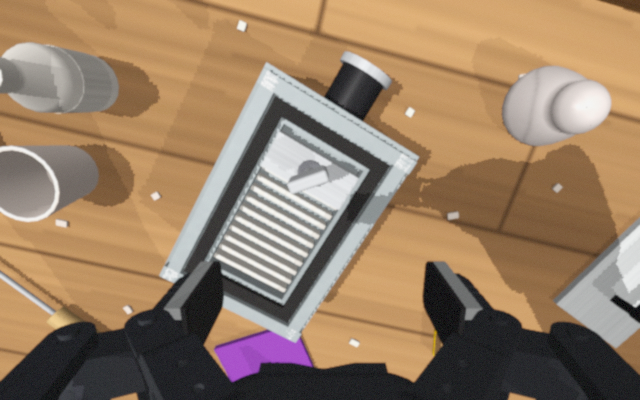

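The wrist view shows the wing at about (308,180) and the housing, clear of bottle, cup and stone. The wing is at (600, 214.5) with its long axis at −57° in the world. Relative to the housing that is about 2.44 rad, so it needs roughly +0.70 rad.

Request:
jog_arm(targets=[[-0.011,0,0.0154,0,0],[0,0,0,-0.147,60],[0,0,0,-0.147,60],[0,0,0,-0.147,60],[0,0,0,-0.147,60],[0,0,0,-0.147,60],[0,0,0,-0.147,60],[0,0,0,-0.147,60],[0,0,0,-0.147,60],[0,0,0,-0.147,60]])

```text
clock: 4.1
ee_pos: [602.4, 214.7, 238.8]
tcp_rot: [0.707, -0.707, 0.0, -0.002]
wrist_force: [0.2, 0.5, -0.5]
finger_gap: 64.9
```

Request:
jog_arm(targets=[[0,0,0,-0.147,60],[0,0,0,-0.147,60],[0,0,0,-0.147,60],[0,0,0,-0.142,60],[0,0,0,0,60],[0,0,0,0,60]])

```text
clock: 4.7
ee_pos: [602.1, 214.8, 237.6]
tcp_rot: [-0.679, 0.679, 0.199, -0.198]
wrist_force: [0.5, 0.2, 0.4]
finger_gap: 65.1
```

Run:
```python
from h import *
p=read_camera("wrist")
c=cloud(p);z=c[...,2]
ws=(z>112)&(z<130)&(np.hypot(c[...,0]-599,c[...,1]-216)<30)
r=cv2.minAreaRect(c[ws][:,:2].astype(np.float32))
print("wing",r,ws.sum(),np.median(z[ws]))
hs=(z>84)&(z<93)&(np.hypot(c[...,0]-551,c[...,1]-230)<150)
print("rim",cv2.minAreaRect(c[hs][:,:2].astype(np.float32)),hs.sum())
plan([r[0][0],r[0][1],100],33)
```

```text
wing ((599.5703735351562, 214.13882446289062), (9.468772888183594, 31.927932739257812), 32.62415313720703) 496 121.81504079941422
rim ((552.069580078125, 228.44601440429688), (146.30950927734375, 210.6171417236328), 73.16830444335938) 21094
t 4.75 pos [601.9 214.8 237.3] toolx [0.842 0.54  0.001] y [ 0.001  0.    -1.   ] z [-0.54   0.842 -0.001] xang 32.7
shift m [-0.0025  0.1373  0.0008]
turn about tool y -0.006 or 3.136
q7 [ 0.32 -0.27] F [-0.3 -0.7 -0.2] gap 65.5
```

Request:
jog_arm(targets=[[-0.0025,0.045,0.0008,0,100],[0,0.045,0,0,100],[0,0.03,0,0,100],[0,0.017,0,0,100],[0,0,0,0,100],[0,0,0,0,255],[0,0,0,0,255],[0,0,0,0,255],[0,0,0,0,255],[0,0,0,0,255]], force=40)

```text
clock: 5.75
ee_pos: [599.7, 214.6, 100.8]
tcp_rot: [-0.678, 0.678, 0.201, -0.2]
wrist_force: [-0.9, -1.5, 8.8]
finger_gap: 9.3
```

Request:
jog_arm(targets=[[0,0,0,0,255],[0,0,0,0,255]])

```text
clock: 5.95
ee_pos: [599.7, 214.6, 100.8]
tcp_rot: [-0.678, 0.678, 0.201, -0.2]
wrist_force: [-1.2, -0.2, 8.5]
finger_gap: 9.5
```

Request:
jog_arm(targets=[[0,0,0,-0.1,255],[0,0,0,-0.1,255],[0,0,0,-0.1,255],[0,0,0,-0.1,255],[0,0,0,-0.1,255],[0,0,0,-0.1,255],[0,0,0,-0.107,255],[0,0,0,0,255],[0,0,0,0,255]])

```text
clock: 6.85
ee_pos: [599.8, 214.8, 100.8]
tcp_rot: [-0.567, 0.567, 0.424, -0.422]
wrist_force: [-0.3, 0.5, 8.7]
finger_gap: 9.3
```

Request:
jog_arm(targets=[[0,0,0,0,100],[0,0,0,0,100],[0,0,0,0,100],[0,0,0,0,100],[0,-0.04,0,0,100],[0,-0.045,0,0,60],[0,-0.045,0,0,60],[0,0,0,0,60]])

```text
clock: 7.65
ee_pos: [600.3, 216.0, 235.2]
tcp_rot: [-0.566, 0.567, 0.425, -0.42]
wrist_force: [-0.8, 1.2, -0.6]
finger_gap: 65.2
```

Run:
```python
from h import *
p=read_camera("wrist");save(p,"w2.png")
c=cloud(p);z=c[...,2]
ws=(z>112)&(z<130)&(np.hypot(c[...,0]-599,c[...,1]-216)<30)
r=cv2.minAreaRect(c[ws][:,:2].astype(np.float32))
print("wing",r,ws.sum())
hs=(z>84)&(z<93)&(np.hypot(c[...,0]-551,c[...,1]-230)<150)
print("rim",cv2.minAreaRect(c[hs][:,:2].astype(np.float32)),hs.sum())
print([ (b,px(p,b["location"][::-1],122)) for b in place_of(p,"wing_top")[:1]])
plan([549.3,-199.0,240],67.9)
```

```text
wing ((599.7001953125, 214.2124481201172), (9.599244117736816, 31.46091079711914), 73.28363037109375) 524
rim ((556.0791625976562, 227.48745727539062), (146.348388671875, 203.2530059814453), 73.10706329345703) 20648
[({'location': [197.0, 320.2], 'score': 0.62}, array([597.94768206, 214.9147201 , 122.        ]))]
t 7.75 pos [599.3 214.4 230.1] toolx [0.285 0.959 0.   ] y [ 0.002 -0.    -1.   ] z [-0.959  0.285 -0.001] xang 73.4
shift m [-0.4105 -0.0099 -0.07  ]
turn about tool y 0.097 or -3.045
q7 [0.37 0.37] F [ 0.2 -0.3 -0.4] gap 65.1
```

View pics/w2.png

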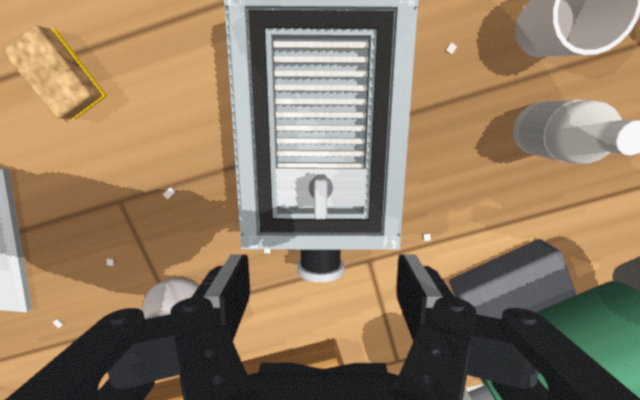

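The wing (at about (320,190)) now lies in line with the hatch: 73.3° against 73.1–73.3° for the rim. On to the cover.

Request:
jog_arm(targets=[[-0.041,0,-0.007,0,40],[-0.041,0,-0.007,0,40],[-0.041,0,-0.007,0,40],[-0.041,0,-0.007,0,40],[-0.041,0,-0.007,0,40],[-0.041,0,-0.007,0,40],[-0.041,0,-0.007,0,40],[-0.041,0,-0.007,0,40],[-0.041,0,-0.007,0,40],[-0.041,0,-0.007,0.095,40]])

```text
clock: 8.75
ee_pos: [548.3, -200.5, 228.0]
tcp_rot: [0.587, -0.586, -0.395, 0.396]
wrist_force: [0.7, -0.1, -0.1]
finger_gap: 72.1
```

Request:
jog_arm(targets=[[0,0.03,0,0,60],[0,0.03,0,0,60],[0,0,0,0,60]])

```text
clock: 9.05
ee_pos: [547.1, -198.6, 165.3]
tcp_rot: [0.588, -0.584, -0.394, 0.397]
wrist_force: [-1.2, 0.1, 0.1]
finger_gap: 65.6
```

Run:
```python
from h import *
p=read_camera("wrist");save(p,"w3.png")
c=cloud(p);z=c[...,2]
n=np.hypot(c[...,0]-549,c[...,1]+199)<120
hb=n&(z>42)&(z<58);r=cv2.minAreaRect(c[hb][:,:2].astype(np.float32))
print("handle",r,hb.sum(),np.median(z[hb]))
col=p["color"].astype(int);pl=n&(z>4)&(z<13)
print("plate",cv2.minAreaRect(c[pl][:,:2].astype(np.float32)),pl.sum(),np.median(z[pl]))
for k in ["cover_handle","cover_slot"]:print(k,[ (b,px(p,b["location"][::-1],42 if k[-1]=="e" else 0)) for b in place_of(p,k)[:1]])
plan([r[0][0],r[0][1],30],67.9)
```

```text
handle ((550.9590454101562, -200.5034637451172), (13.772890090942383, 79.97406768798828), 67.56825256347656) 1702 49.731160869425054
plate ((550.0499877929688, -210.0908660888672), (128.8988800048828, 196.46786499023438), 68.0328140258789) 20734 8.059917783640486
cover_handle []
cover_slot [({'location': [3.9, 81.8], 'score': 0.64}, array([ 334.09270097, -322.60547125,    0.        ]))]
t 9.2 pos [ 549.7 -198.1  170.1] toolx [0.374 0.928 0.001] y [ 0.  0. -1.] z [-0.928  0.374 -0.   ] xang 68.1
shift m [-0.0018  0.1401 -0.002 ]
turn about tool y 0.003 or -3.139
q7 [1.1  0.93] F [1.  0.3 0.9] gap 65.2
```

View pics/w3.png

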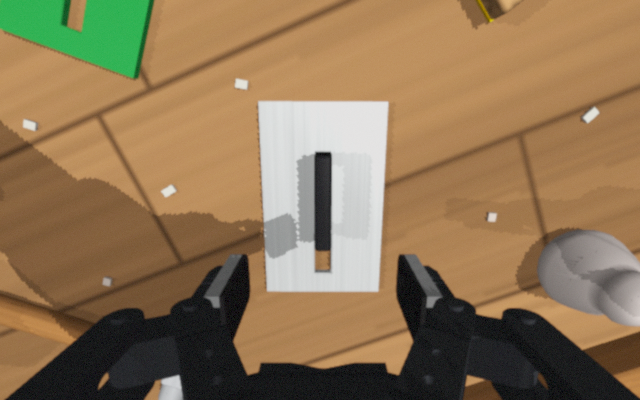

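The view shows the aluminium cover centred with its handle at (323,200) and its slot at (322,260). The jaws straddle the handle, so I descend and grip.

Request:
jog_arm(targets=[[-0.0018,0.045,-0.002,0,100],[0,0.045,0,0,100],[0,0.035,0,0,100],[0,0.021,0,0,100],[0,0,0,0,100],[0,0,0,0,255],[0,0,0,0,255],[0,0,0,0,255],[0,0,0,0,255],[0,0,0,0,255]], force=90)

```text
clock: 10.2
ee_pos: [551.5, -201.4, 25.3]
tcp_rot: [-0.585, 0.587, 0.396, -0.395]
wrist_force: [-3.8, -0.3, 15.3]
finger_gap: 12.5
```

Request:
jog_arm(targets=[[0,0,0,0,255],[0,-0.02,0,0,255],[0,-0.04,0,0,255],[0,-0.045,0,0,255],[0,-0.045,0,0,255],[0,-0.03,0,0,255],[0,0,0,0,255]])

```text
clock: 10.9
ee_pos: [552.0, -200.8, 208.7]
tcp_rot: [-0.584, 0.588, 0.397, -0.394]
wrist_force: [0.5, -0.7, -3.3]
finger_gap: 12.3
```

Run:
```python
from h import *
plan([542.3,231.6,210],73.2)
```

```text
t 10.9 pos [ 552.  -200.8  208.7] toolx [ 0.374  0.927 -0.   ] y [ 0.006 -0.003 -1.   ] z [-0.927  0.374 -0.006] xang 68.0
shift m [ 0.3974 -0.0025  0.1708]
turn about tool y -0.09 or 3.051
q7 [1.12 0.97] F [ 0.5 -0.7 -3.3] gap 12.3
```

Request:
jog_arm(targets=[[0.02,0,0.0088,0,255],[0.0395,0,0.017,0,255],[0.0395,0,0.017,0,255],[0.0395,0,0.017,0,255],[0.0395,0,0.017,0,255],[0.0395,0,0.017,0,255],[0.0395,0,0.017,0,255],[0.0395,0,0.017,0,255],[0.0395,0,0.017,0,255],[0.0395,0,0.017,0,255]])

```text
clock: 11.9
ee_pos: [540.4, 209.3, 203.7]
tcp_rot: [-0.586, 0.586, 0.395, -0.396]
wrist_force: [0.7, -0.7, -2.8]
finger_gap: 12.2
```

Request:
jog_arm(targets=[[0.022,0,0.009,0,255],[0,0,0,-0.09,255],[0,0,0,0,255],[0,0,0,0,255]])

```text
clock: 12.3
ee_pos: [540.9, 230.9, 203.3]
tcp_rot: [0.568, -0.568, -0.42, 0.421]
wrist_force: [0.3, 0.1, -2.6]
finger_gap: 12.5
```

Run:
```python
from h import *
plan([542.3,231.6,170],73.2)
p=read_camera("wrist");save(p,"w4.png")
c=cloud(p);z=c[...,2]
n=(np.hypot(c[...,0]-551,c[...,1]-230)<130)
pl=n&(z>180)&(z<205)&(p["color"].min(-1)>90)
pts=c[pl];print("plate",cv2.minAreaRect(pts[:,:2].astype(np.float32)),pl.sum(),np.median(pts[:,2]))
A=np.c_[pts[:,:2]-[551,230],np.ones(len(pts))];print("tilt",np.linalg.lstsq(A,pts[:,2],rcond=None)[0])
for k in ["cover_slot","cover_handle","wing_top"]:print(k,[ (b,px(p,b["location"][::-1],188)) for b in place_of(p,k)[:1]])
```

```text
t 12.3 pos [540.9 230.9 203.3] toolx [ 0.292  0.956 -0.   ] y [-0. -0. -1.] z [-0.956  0.292  0.   ] xang 73.0
shift m [ 0.0011  0.0333 -0.0012]
turn about tool y -0.003 or 3.138
q7 [0.35 0.32] F [ 0.3  0.1 -2.6] gap 12.5
plate ((536.3169555664062, 231.88330078125), (111.0482177734375, 152.12106323242188), 72.97535705566406) 42195 186.14185873428008
tilt [-2.90313593e-03  8.04981049e-04  1.86007465e+02]
cover_slot [({'location': [192.3, 551.3], 'score': 0.42}, array([543.54952643, 344.38330322, 188.        ]))]
cover_handle [({'location': [280.8, 322.0], 'score': 0.88}, array([556.49414494, 225.45344652, 188.        ]))]
wing_top [({'location': [190.1, 549.3], 'score': 0.54}, array([542.17359288, 343.59169371, 188.        ]))]
```

View pics/w4.png

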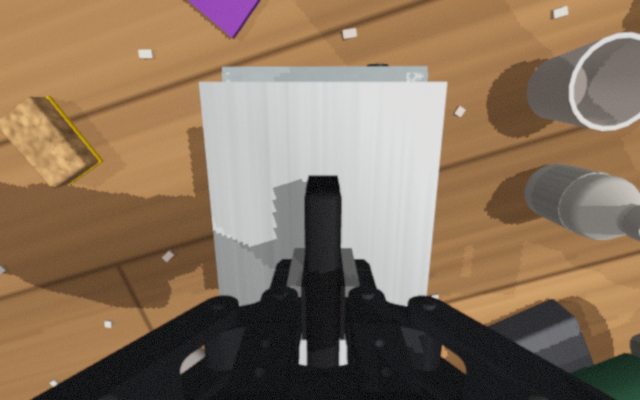

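The plate is level and held. Its −x edge (row 82) and the housing's −x rim edge (row 67) both show, so I measure their offset in the housing frame.

Run:
```python
from h import *
p=read_camera("wrist");c=cloud(p);z=c[...,2]
t=np.radians(-16.8);Rm=np.array([[np.cos(t),-np.sin(t)],[np.sin(t),np.cos(t)]])
h=(c[...,:2]-[551.8,228.7])@Rm
n=(abs(h)<140).all(-1)
def rep(m,name):
    q=h[m]
    print(name,"xmin",np.percentile(q[:,0],.3).round(1),m.sum())
    for a in (-80,-60,-40):
        b=q[abs(q[:,0]-a)<5]
        if len(b)>20: print("  x",a,"y",np.percentile(b[:,1],.5).round(1),np.percentile(b[:,1],99.5).round(1))
rep(n&(z>182)&(z<191),"plate")
r=n&(z>86)&(z<92);q=h[r];print("rim xmin",q[:,0].min(),"y",q[:,1].min(),q[:,1].max(),r.sum())
s=read_camera("scene");save(s,"s1.png",s=1.25)
```

```text
plate xmin -91.4 42231
  x -80 y -55.7 53.3
  x -60 y -55.7 53.2
  x -40 y -55.9 53.2
rim xmin -104.59662991852412 y -72.79969352552457 73.2122311874332 1955
```

Plate centre is off by (−1.4, −1.2) mm in the housing frame, agreeing with the planned residual. I correct it and lower to just above the wing, then into the slot.

Request:
jog_arm(targets=[[0.0011,0.02,-0.0013,-0.003,255],[0,0.02,0,0,255],[0,0.008,0,0,255],[0,0,0,0,255],[0,0.005,0,0,255],[0,0.005,0,0,255],[0,0.005,0,0,255],[0,0,0,0,255]])

```text
clock: 13.4
ee_pos: [542.4, 232.0, 139.8]
tcp_rot: [0.567, -0.567, -0.422, 0.422]
wrist_force: [0.9, -0.1, -2.0]
finger_gap: 12.5
```

Run:
```python
from h import *
plan([542.3,231.6,106.3],73.2)
s=read_camera("scene");x=boxes_of(s,"housing")[:1];print(x)
if x:
    a=[int(v) for v in x[0]["rect"]];save(s,"s2.png",[max(a[0]-30,0),max(a[1]-70,0),a[2]+30,a[3]+20],4)
```

```text
t 13.4 pos [542.4 232.  139.8] toolx [ 0.287  0.958 -0.   ] y [-0.001 -0.    -1.   ] z [-0.958  0.287  0.   ] xang 73.3
shift m [-0.0004  0.0335 -0.    ]
turn about tool y 0.002 or -3.139
q7 [0.31 0.27] F [ 0.9 -0.1 -2. ] gap 12.5
[{'rect': [337.9, 167.6, 409.8, 215.6], 'score': 0.59}]
```

No contact force and the wing is about 7 mm into the slot, so I continue.

Request:
jog_arm(targets=[[0,0.006,0,0,255],[0,0.006,0,0,255],[0,0.006,0,0,255],[0,0.004,0,0,255],[0,0.002,0,0,255],[0,0,0,0,255]])

```text
clock: 14.1
ee_pos: [542.5, 232.2, 116.0]
tcp_rot: [0.567, -0.567, -0.422, 0.422]
wrist_force: [-0.6, 0.3, -3.9]
finger_gap: 12.1
```

Request:
jog_arm(targets=[[0,0.0015,0,0,255],[0,0.0015,0,0,255],[0,0.001,0,0,255],[0,0.001,0,0,255],[0,0,0,0,255]])

```text
clock: 14.6
ee_pos: [542.6, 232.2, 111.2]
tcp_rot: [0.567, -0.567, -0.422, 0.422]
wrist_force: [0.2, 0.9, -2.9]
finger_gap: 12.0
```

Request:
jog_arm(targets=[[0,0.001,0,0,255],[0,0.001,0,0,255],[0,0,0,0,255]])

```text
clock: 14.9
ee_pos: [542.6, 232.3, 109.4]
tcp_rot: [0.567, -0.567, -0.422, 0.422]
wrist_force: [-0.7, -0.3, 0.8]
finger_gap: 12.2
```

In the frame without jamming; the gasket begins to give. Now pressing.

Request:
jog_arm(targets=[[0,0.001,0,0,255],[0,0.001,0,0,255],[0,0,0,0,255]])

```text
clock: 15.2
ee_pos: [542.6, 232.3, 107.5]
tcp_rot: [-0.567, 0.567, 0.422, -0.422]
wrist_force: [-2.9, -2.2, 7.4]
finger_gap: 12.5
```

Request:
jog_arm(targets=[[0,0.001,0,0,255],[0,0.001,0,0,255],[0,0,0,0,255]])

```text
clock: 15.5
ee_pos: [542.7, 232.4, 106.2]
tcp_rot: [-0.567, 0.567, 0.422, -0.422]
wrist_force: [-5.9, -5.2, 18.8]
finger_gap: 12.2
```

Request:
jog_arm(targets=[[0,0.0007,0,0,255],[0,0,0,0,255],[0,0,0,0,255]])

```text
clock: 15.8
ee_pos: [542.7, 232.3, 106.1]
tcp_rot: [-0.567, 0.568, 0.422, -0.422]
wrist_force: [-10.7, -7.9, 30.1]
finger_gap: 12.3
```

Run:
```python
from h import *
plan([542.3,231.6,106.3],73.2)
p=read_camera("wrist");save(p,"w5.png");c=cloud(p);z=c[...,2]
t=np.radians(-16.8);Rm=np.array([[np.cos(t),-np.sin(t)],[np.sin(t),np.cos(t)]])
h=(c[...,:2]-[551.8,228.7])@Rm;X,Y=h[...,0],h[...,1]
g=(z>70)&(z<110)
for nm,m in {"plate-x":(abs(X+80)<6)&(abs(Y)<45),"plate+y":(abs(Y-45)<5)&(X>-80)&(X<0),"plate-y":(abs(Y+45)<5)&(X>-80)&(X<0),"rim-x":(abs(X+102)<4)&(abs(Y)<60),"rim+y":(abs(Y-66)<4)&(X>-80)&(X<0),"rim-y":(abs(Y+66)<4)&(X>-80)&(X<0)}.items():
    m=m&g; print(nm,m.sum(),np.median(z[m]).round(2) if m.any() else None)
```

```text
t 15.8 pos [542.7 232.3 106.1] toolx [ 0.287  0.958 -0.   ] y [ 0.001 -0.001 -1.   ] z [-0.958  0.287 -0.001] xang 73.3
shift m [-0.0008 -0.0002  0.0002]
turn about tool y 0.002 or -3.139
q7 [0.28 0.24] F [-10.7  -7.9  30.1] gap 12.3
plate-x 5425 88.92
plate+y 3323 88.9
plate-y 3305 88.97
rim-x 4612 89.01
rim+y 2630 89.07
rim-y 2596 89.0
```

View pics/w5.png

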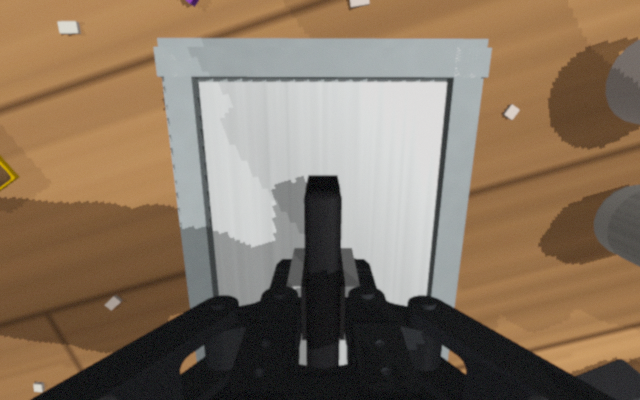

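The plate (88.9) is level with the rim (89.0) on the three visible sides, with an even gap all round. I check the push is steady, then hand in.

Request:
jog_arm(targets=[[0,-0.0002,0,0,255],[0,0,0,0,255],[0,0,0,0,255],[0,0,0,0,255],[0,0,0,0,255]])

```text
clock: 16.35
ee_pos: [542.7, 232.4, 106.1]
tcp_rot: [-0.567, 0.568, 0.422, -0.422]
wrist_force: [-9.6, -8.3, 26.4]
finger_gap: 12.3
```

Run:
```python
from h import *
plan([542.3,231.6,106.3])
print(close_job())
```

```text
t 16.35 pos [542.7 232.4 106.1] toolx [ 0.287  0.958 -0.   ] y [ 0.001 -0.001 -1.   ] z [-0.958  0.287 -0.001] xang 73.3
shift m [-0.0008 -0.0002  0.0002]
q7 [0.28 0.24] F [-9.6 -8.3 26.4] gap 12.3
the job is handed in; nothing more can be done
None
```

The hatch is closed and the job is handed in at 16.4 s, with the arm still holding the cover pressed down.

- **Wing:** I turned it counter-clockwise by about 0.7 rad. It ended at 73.3° against 73.1° for the rim, so it lies in line with the hatch.
- **Cover:** I lifted the aluminium cover by its handle, lowered it with the slot over the wing, and pressed it onto the gasket stop. I did not touch the green and purple look-alikes.
- **Last checks:** The plate top measured 88.9–89.0 mm against 89.0–89.1 mm for the rim, on the three sides the camera could see. The push held at about 26 N, with the handle still gripped.
- **Not checked or off:** The side by the wing was hidden from the camera, so that side is judged only from the level plate and the hard stop. A side force of about 13 N remained while pressing, so the cover may be touching one side of its play.
- **Bystanders:** I did not measure the bench items again. None was approached, and nothing moved in the wrist views.

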